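# Set the thermocouple tester and plug in its thin probe

## Robot

A 6-joint arm with a two-finger parallel gripper is mounted at the origin on the work surface; the furniture and walls round the work are solid. World frame = base frame: x ahead of the robot, y to its left, z up, the work surface at z = 0. Lengths are in m, angles in rad, forces in N, time in s.
With the tool pointing down it reaches from about 0.275 to 0.75 m from the base axis. Payload 10.2 kg.
Tool frame: the origin (TCP) lies midway between the tips of the shut fingers; the grasp point (between the pads) lies arm.pinch_z behind it (arm.pinch_z is the distance from the TCP to the grasp point, in m); z points along the fingers, y is the line along which they close (so a half turn about z gives the same grasp; the last joint's range is limited). The gripper opens to 88 mm and grips with 3 to 60 N. Pads are 18 mm wide; open, the fingers measure 123 mm over their backs; the gripper's body (75 mm by 187 mm) begins 45 mm behind the grasp point.
Start: joints at [-1.553, 0.313, 1.498, -0, 1.331, -0.223], TCP at [0.125, -0.51, 0.239] pointing down, gripper open.
Joint ranges: [-2.94, 2.94], [-0.97, 2.17], [0.19, 2.56], [-1.23, 4.37], [0.02, 3.11], [-2.88, 2.88]. Speed limits (rad/s): [2.39, 2.39, 3.01, 3.14, 3.14, 3.14].

## Interface

Orientations are given as a rotation vector (axis times angle).
In Python, from station import sensors, optics, hand_in, arm gives the robot as it stands.
- The arm moves only by the shell command python3 -m handwheel 'ROWS' [FORCE]. ROWS is JSON, a list of rows, each an object with "rot": the turn, a rotation vector about the world's x, y, z scaled (see below), a list of three; "slide": the shift along the world's x, y, z scaled (see below), a list of three; "fingers": the opening, from -1 (shut) to 1 (fully open). In form: [{"rot": [ax, ay, az], "slide": [tx, ty, tz], "fingers": fingers}, ...]. A call has exactly 5 rows; each row is the pose to reach, as a shift and turn from the pose commanded when the call began, turning the shorter way round; what a row does not reach only later rows make up. The controller multiplies each number of a shift by 25 cm and each number of a turn by 180 degrees. A row lasts 1/10 s, in which the tool goes at most 50 mm and 8.59 degrees, less where a joint would pass 70% of its speed; a pose out of reach is approached as far as the arm can. A call with a number of a shift or a turn outside -1 to 1 is refused whole. A call with a gripper value outside its range is refused whole. The fingers move at their own pace and stop on an object; FORCE is the grip in N (left out, the last holds). Time passes only in rows, so rows that repeat a pose let the fingers close, or fill a call up. It gives the time, the measured TCP pose, the force, the opening and the grip force at its end, in the units of the state.
- sensors.observe(): the state, without advancing time (a new reading comes with each control period).
- optics.get_image(name): name is "scene" or "top" or "wrist"; returns the picture (384x512x3 uint8, blue, green, red); there is no depth.
- optics.camera_info(name): a dict with "camera_matrix" (3x3 intrinsics, pixels), "R" (3x3) and "t" (3): a world point X has camera coordinates R X + t; the wrist camera has in their place "mount" (4x4, takes a point from camera to tool coordinates, whose origin is the TCP and whose axes are the flange's). Camera axes: x right, y down, z forward; pixel columns grow to the right and rows downward; lengths in m; the calibration is good to about 2 mm. A picture is of the moment at which its call begins: read the wrist's pose just before it. camera_info takes no time and is no camera call.
- hand_in(): hands the job in; it is judged then, once.
The state is a dict: "time_s": time; "q": joint angles; "joint_velocities": joint speeds; "effort": joint torques, N m; "tool_pos": TCP position; "eef_rot": TCP orientation; "contact_force": force on the tool from outside, world axes, zero at the start; "ft_torque": the same for the moment, N m; "width": finger opening in m; "grip_force": force on a finger pad.
Only numpy, scipy, OpenCV 4.12 (cv2) and the standard library are available. Lean on these libraries where they do the work, as an engineer would, in place of code of your own. Each camera call takes 0.05 s, during which the arm holds its last target. There are 200 camera calls.

## Task

Get the thermocouple tester ready: first turn its selector dial so that it clicks in at the three-dot mark and let go of it, then take the slender, thin-tipped probe from its stand and push it fully home, collar down on the panel, in the smaller of the two round openings of the sloping panel. Leave the dial at three dots, let go of the probe, and do not disturb the stubby thick probe, the small white-capped jar or the little paste pot.

Things in the scene. Friction and masses are not known exactly. Their poses are not given: they have to be found in the camera images.
- panel: Sloping aluminium panel of the tester, 100 (up the slope) x 180 x 40 mm thick, fixed on a grey foot; it leans 35 degrees from level and faces the robot. Origin: centre of its upper face, 62 mm above the table. x up the slope, y along its width to the left as seen from the robot, z outward, square to the face.
- small_opening (a point): Mouth centre (at the face) of the smaller round opening: 8.5 mm wide with a 3 mm chamfer, 36 mm deep, running straight in along the panel's -z; at panel (20, 50) mm, nearer the panel's upper edge.
- wide_opening (a point): Mouth centre of the wider round opening, 15 mm wide, 36 mm deep; at panel (-22, 50) mm. Not used.
- dial_centre (a point): Point where the dial's axis meets the panel face, at panel (-6, -40) mm. The axis is the panel's z. Dial: black round skirt of 54 mm diameter, 7 mm high, with a straight grip bar across it 46 mm long, 12 mm wide, from 6 to 30 mm above the face; a white line on one end of the bar is the pointer. Groups of 1, 2, 3 and 4 dots stand round it, clockwise.
- selector (a joint): Angle of the dial in rad, growing clockwise as seen facing the panel. At 0 the pointer and the bar point straight up the slope (panel +x); at angle a the pointer lies along panel (cos a, -sin a, 0). Four clicks: one dot -0.9, two dots -0.3, three dots +0.3, four dots +0.9. Stops at -1.0 and 1.0.
- thin_probe: Slender probe with a thin steel tip, upright in its wooden stand. Origin: centre of the underside of its round steel collar (24 mm wide); z along the probe to the top of its handle. Tip rod 7 mm diameter, 32 mm long, below the collar; black handle above, 22 (x) x 14 (y) mm, from z = 8 to 68 mm. 60 g.
- thin_tip (a point): End of the thin probe's tip, 32 mm below its origin.
- thick_probe: The other probe, stubby, with a 12 mm thick tip, a collar 36 mm wide and a short fat black handle, 34 x 30 mm, 44 mm high, in a like stand. Same origin and axes. Leave it alone.
- stand_thin: Fixed wooden stand of the thin probe: 44 mm cube on a 62 mm square foot 8 mm thick, top at 52 mm, one upright 8.5 mm hole. Origin: centre of its underside.
- stand_thick: The like stand that holds the thick probe.
- chalk_jar: White-capped stain jar, 38 mm wide, 48 mm high, loose; origin at the centre of its underside. Leave it alone.
- paste_pot: Small white pot, 56 mm wide, 51 mm high, loose; origin at the centre of its underside. Leave it alone.
- tin_box: Open paint tin standing to the left of the tester, fixed, an obstacle: tray about 100 x 170 mm, 30 mm high; its raised lid is an upright wall 174 mm long, 137 mm high, 65 mm from the origin along the tin's +x (the side towards the tester), lying along the tin's y. Origin: centre of its underside.
Mind the look-alikes: they are no part of the job. What is shaped like the thin_probe but blue is not meant.

How it is judged:
On the way, in this order (a step that is already met when the one before it is completed fails the run):
1. the dial has been set at three dots, within 0.15 rad, and let go, with the thin probe still in its stand (value of joint selector between 0.15 and 0.45 rad and contact force between the fingers and panel below 0.1 N and distance of thin_probe from where it was at the start of the episode below 0.02 m), for 0.2 s.
2. the thin probe is fully home in the smaller opening (distance between thin_probe and small_opening below 0.005 m and angle between the z axis of thin_probe and the z axis of panel, either way round below 0.1 rad and z of thin_tip in the frame of panel below -0.027 m), for 0.2 s.
At the end, for the whole second after the job is handed in: The selector reads 0.15 to 0.45 rad (three dots); the thin probe is at rest in the smaller opening, its collar within 5 mm of the mouth, its tip more than 27 mm below the panel face, its axis within 0.1 rad of the panel's z (all of step 2 and value of joint selector between 0.15 and 0.45 rad and linear speed of thin_probe below 0.01 m/s); the robot touches nothing.
It fails at once if the thick probe moved more than 25 mm (distance of thick_probe from where it was at the start of the episode above 0.025 m).
It fails at once if the white-capped jar moved more than 25 mm (distance of chalk_jar from where it was at the start of the episode above 0.025 m).
It fails at once if the paste pot moved more than 25 mm (distance of paste_pot from where it was at the start of the episode above 0.025 m).
It also fails if it takes over 64 s, if anything falls off the work surface, if the arm or the gripper's body presses on something with over 40 N, if the wrist force passes 120 N, or if a joint passes its speed limit or range.

## Working session

There is one attempt and no reset: what is moved stays moved. The work goes in short steps, Python scripts to look and compute and a shell command to move; the robot and the scene stay as the last step left them, time stands still between calls to the robot, and variables do not carry over. Pictures are saved under pics/ and viewed, at most 10 in all, crops included, and the job is handed in when it is done.

```bash
mkdir -p pics; ls; python3 - <<'E'
from station import sensors, optics, arm
import cv2, numpy as np
s=sensors.observe(); print(s['time_s'],s['tool_pos'],s['eef_rot'],s['width'],arm.pinch_z)
for n in ("scene","top","wrist"):
    im=optics.get_image(n); cv2.imwrite(f'pics/{n}0.png',im)
    i=optics.camera_info(n); print(n,{k:np.round(v,4).tolist() for k,v in i.items()})
E
```

```text
pics
0.0 [ 0.12518821 -0.5095925   0.23816805] [-3.11758822e+00 -3.77217731e-01 -1.97716777e-04] 0.08852154820338602 0.0187
scene {'camera_matrix': [[489.1662, 0.0, 256.3682], [0.0, 489.1662, 194.0488], [0.0, 0.0, 1.0]], 'R': [[-0.6436, -0.7653, 0.0119], [-0.4749, 0.387, -0.7904], [0.6003, -0.5143, -0.6125]], 't': [0.3551, 0.2748, 0.8964]}
top {'camera_matrix': [[436.995, 0.0, 255.3535], [0.0, 436.995, 192.8866], [0.0, 0.0, 1.0]], 'R': [[-0.0088, -0.9999, -0.008], [-0.9874, 0.01, -0.1581], [0.1582, 0.0065, -0.9874]], 't': [0.0351, 0.5309, 1.1104]}
wrist {'camera_matrix': [[279.2479, 0.0, 253.7623], [0.0, 279.2479, 196.7582], [0.0, 0.0, 1.0]], 'mount': [[0.0002, -0.9578, -0.2874, 0.0742], [1.0, 0.0003, -0.0002, -0.0001], [0.0003, -0.2874, 0.9578, -0.1455], [0.0, 0.0, 0.0, 1.0]]}
```

View pics/top0.png

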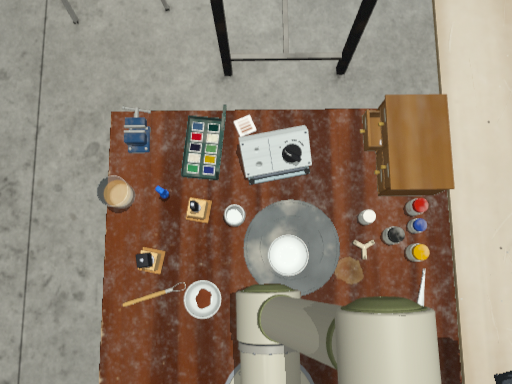

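View pics/scene0.png

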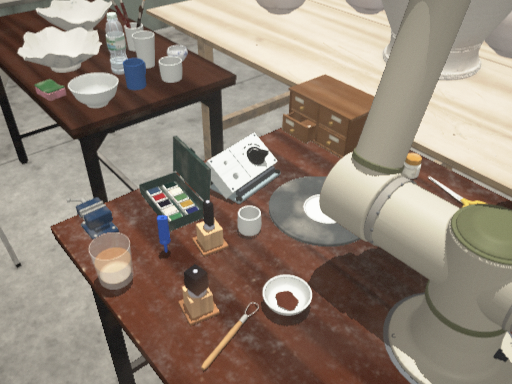

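The top view shows these candidates:
- The slender black probe in its stand is at (197,208), scene (208,215). This is the one I choose.
- The blue look-alike is at (162,192).
- The thick probe is at (147,260).
- The panel is at (276,153), with the dial at (291,153).
- The pot is at (235,215) and the jar at (367,216).

I'll check the choice in a close crop.

```bash
python3 - <<'E'
import cv2, numpy as np
a=cv2.imread('pics/top0.png')[105:230,180:325]; b=cv2.imread('pics/scene0.png')[130:260,150:290]
a=cv2.resize(a,None,fx=4,fy=4,interpolation=cv2.INTER_CUBIC)
cv2.imwrite('pics/crop_top.png',a)
b=cv2.resize(b,None,fx=4.4,fy=4.4,interpolation=cv2.INTER_CUBIC); cv2.imwrite('pics/crop_scene.png',b)
E
```

```text
(no output)
```

View pics/crop_top.png

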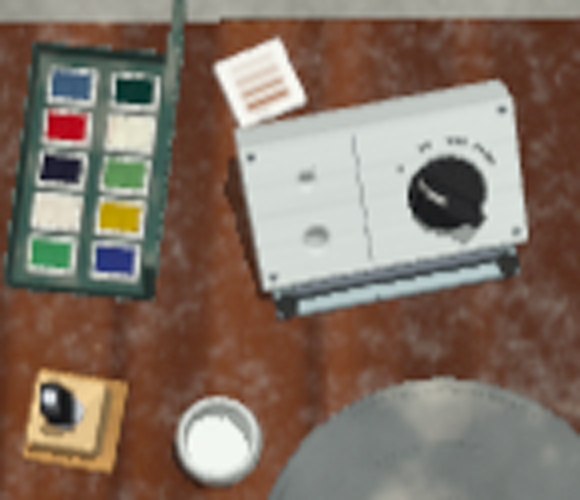

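View pics/crop_scene.png

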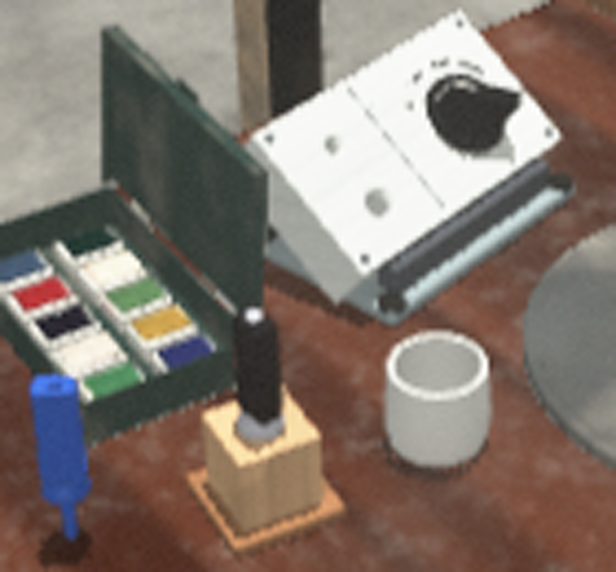

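The crops confirm the slender black probe, standing in its stand with a steel collar, with the blue one separate. The dial pointer is at one dot. The holes are at crop (307,177) and (316,236), and the screws are near the panel corners.

```bash
cat > h.py <<'E'
import numpy as np, cv2
from scipy.spatial.transform import Rotation as Ro
from station import sensors, optics, arm
def cam(n,s=None):
    i=optics.camera_info(n); K=np.array(i['camera_matrix'])
    if n!='wrist': return K,np.array(i['R']),np.array(i['t'])
    T=np.eye(4); T[:3,:3]=Ro.from_rotvec(s['eef_rot']).as_matrix(); T[:3,3]=s['tool_pos']
    W=np.linalg.inv(T@np.array(i['mount'])); return K,W[:3,:3],W[:3,3]
def ray(c,p):
    K,R,t=c; return -R.T@t, R.T@np.linalg.inv(K)@np.array([p[0],p[1],1.])
def atz(c,p,z):
    o,d=ray(c,p); return o+d*(z-o[2])/d[2]
def tri(c1,p1,c2,p2):
    o,d=ray(c1,p1); q,e=ray(c2,p2); 
    s=np.linalg.lstsq(np.c_[d,-e],q-o,rcond=None)[0]; a,b=o+d*s[0],q+e*s[1]
    return (a+b)/2,np.linalg.norm(a-b)
def proj(c,X):
    K,R,t=c; v=K@(R@np.asarray(X)+t); return v[:2]/v[2]
def fit2(P,W):  # P panel horizontal coords, W world xy -> yaw, origin
    P=np.array(P);W=np.array(W); a=P-P.mean(0); b=W-W.mean(0)
    y=np.arctan2((a[:,0]*b[:,1]-a[:,1]*b[:,0]).sum(),(a*b).sum()); R=np.array([[np.cos(y),-np.sin(y)],[np.sin(y),np.cos(y)]])
    o=W.mean(0)-R@P.mean(0); return y,o,np.linalg.norm(W-o-P@R.T,axis=1)
T35=np.deg2rad(35)
def panelR(y): return Ro.from_euler('z',y).as_matrix()@Ro.from_euler('y',-T35).as_matrix()
E
python3 - <<'E'
from h import *
ct,cs=cam('top'),cam('scene'); f=lambda x,y:(x/4+180,y/4+105); g=lambda x,y:(x/4.4+150,y/4.4+130)
c,s=np.cos(T35),np.sin(T35)
px=[((.020,.050),f(307,177)),((-.022,.050),f(316,236))]
for (X,Y),p in px: print(atz(ct,p,.062+X*s))
print('tri',tri(ct,f(307,177),cs,g(332,143)),tri(ct,f(316,236),cs,g(377,202)))
scr=[f(251,157),f(503,111),f(273,277),f(517,231)]
S=[]
for k in (.042,):
  z=[.062+k*s]*2+[.062-k*s]*2
  W=[atz(ct,p,zz)[:2] for p,zz in zip(scr,z)]; print(np.round(W,4),np.mean(W,0))
  P=[(k*c,.082),(k*c,-.082),(-k*c,.082),(-k*c,-.082)]
  P+=[(X*c,Y) for (X,Y),_ in px]; W+=[atz(ct,p,.062+X*s)[:2] for (X,Y),p in px]
  y,o,r=fit2(P,W); print(y,o,np.round(r,4))
R=panelR(y);O=np.r_[o,.062]
for n,v in dict(small=(.02,.05,0),wide=(-.022,.05,0),dial=(-.006,-.04,0),dialtop=(-.006,-.04,.03)).items():
  X=O+R@np.array(v); print(n,X,proj(ct,X),proj(cs,X))
print('probe top',tri(ct,f(52,395),cs,g(254,315)),'collar',tri(ct,f(66,410),cs,g(262,428)))
print('stand', atz(ct,f(75,420),.0))
for n,p in dict(pot=(235,215),jar=(367,216),lid=f(178,130)).items(): print(n,atz(ct,p,.05 if n!='lid' else .137))
E
```

```text
[0.64145075 0.02522316 0.07347153]
[0.60752853 0.01969409 0.04938132]
tri (array([0.64167326, 0.02567095, 0.07434362]), np.float64(0.0012552271168010708)) (array([0.60796715, 0.02012629, 0.04938647]), np.float64(0.0012178913276405683))
[[ 0.6518  0.0612]
 [ 0.6807 -0.1022]
 [ 0.5825  0.0486]
 [ 0.6121 -0.1148]] [ 0.63178902 -0.02678361]
0.1732853074704762 [ 0.63249851 -0.02673951] [0.0013 0.0006 0.0021 0.0015 0.0014 0.0014]
small [0.64001522 0.02533642 0.07347153] [256.71170516 149.7854249 ] [226.21971019 163.07925005]
wide [0.60612609 0.01940444 0.04938132] [259.11471248 164.51602004] [236.60661056 176.18129268]
dial [ 0.63455398 -0.06698789  0.05855854] [291.76165437 152.87026537] [255.84837739 156.18885881]
dialtop [ 0.61760439 -0.06995476  0.0831331 ] [293.76766572 156.88885106] [261.10126554 150.58018562]
probe top (array([0.49371872, 0.18302652, 0.12051377]), np.float64(0.0011884214421163217)) collar (array([0.49288169, 0.18386666, 0.04989229]), np.float64(0.00024201120053796686))
stand [0.49240677 0.18485844 0.        ]
pot [0.47231645 0.08347669 0.05      ]
jar [ 0.46638804 -0.25893207  0.05      ]
lid [0.65540804 0.10445889 0.137     ]
```

```bash
cat >> h.py <<'E'
Y=.1733; O=np.array([.6325,-.0267,.062])
def PR(): return panelR(Y)
def pt(x,y,z): return O+PR()@np.array([x,y,z])
def toolR(z,y): # world tool z, tool y
    z=z/np.linalg.norm(z); y=y-z*(y@z); y/=np.linalg.norm(y); return np.c_[np.cross(y,z),y,z]
def dialR(a): return toolR(-PR()[:,2],PR()@np.array([-np.sin(a),-np.cos(a),0]))
def go(p,R,s=None):
    s=s or sensors.observe(); r=(Ro.from_matrix(R)*Ro.from_rotvec(s['eef_rot']).inv()).as_rotvec()
    print('rot',np.round(r/np.pi,4),'deg',round(np.degrees(np.linalg.norm(r)),1),'slide',np.round((p-s['tool_pos'])/.25,4),'pos',np.round(s['tool_pos'],4),'q',np.round(s['q'],2),'t',s['time_s'])
E
python3 -c "
from h import *
go(pt(-.006,-.04,.12),dialR(-.9))"
```

```text
rot [-0.0484 -0.1943  0.2564] deg 58.6 slide [ 1.7663  1.7234 -0.3257] pos [ 0.1252 -0.5097  0.2383] q [-1.55  0.31  1.5  -0.    1.33 -0.22] t 0.15
```

```bash
python3 -m handwheel '[{"rot":[0,0,0],"slide":[0.12,0.12,0.06],"fingers":1},{"rot":[0,0,0],"slide":[0.24,0.24,0.12],"fingers":1},{"rot":[0,0,0],"slide":[0.36,0.36,0.18],"fingers":1},{"rot":[0,0,0],"slide":[0.48,0.48,0.24],"fingers":1},{"rot":[0,0,0],"slide":[0.6,0.6,0.3],"fingers":1}]' 30
python3 -m handwheel '[{"rot":[-0.01,-0.039,0.051],"slide":[0.12,0.12,0],"fingers":1},{"rot":[-0.02,-0.078,0.103],"slide":[0.24,0.24,0],"fingers":1},{"rot":[-0.03,-0.117,0.154],"slide":[0.36,0.36,0],"fingers":1},{"rot":[-0.04,-0.155,0.205],"slide":[0.48,0.48,0],"fingers":1},{"rot":[-0.0484,-0.194,0.256],"slide":[0.6,0.6,0],"fingers":1}]'
python3 -c "
from h import *
go(pt(-.006,-.04,.12),dialR(-.9))"
```

```text
time_s: 0.65
tool_pos: [0.2761, -0.3584, 0.3142]
eef_rot: [-3.119, -0.377, 0.0]
contact_force: [0.4, -0.7, 0.1]
width: 0.0882
grip_force: 0.0
time_s: 1.15
tool_pos: [0.4261, -0.2083, 0.314]
eef_rot: [2.652, 1.195, 0.633]
contact_force: [0.3, -0.2, 0.3]
width: 0.0881
grip_force: 0.0
rot [-0.0117 -0.0501  0.0672] deg 15.2 slide [ 0.5627  0.518  -0.6286] pos [ 0.4261 -0.2083  0.314 ] q [-0.9  -0.05  1.78  0.41  1.16 -0.3 ] t 1.15
```

```bash
python3 -m handwheel '[{"rot":[-0.006,-0.025,0.034],"slide":[0.14,0.13,-0.1],"fingers":1},{"rot":[-0.0117,-0.05,0.067],"slide":[0.28,0.26,-0.23],"fingers":1},{"rot":[-0.0117,-0.05,0.067],"slide":[0.42,0.39,-0.38],"fingers":1},{"rot":[-0.0117,-0.05,0.067],"slide":[0.56,0.518,-0.5],"fingers":1},{"rot":[-0.0117,-0.05,0.067],"slide":[0.563,0.518,-0.629],"fingers":1}]'
python3 - <<'E'
from h import *
s=sensors.observe(); im=optics.get_image('wrist'); cv2.imwrite('pics/w1.png',im)
import pickle; pickle.dump(s,open('w1.pkl','wb'))
go(pt(-.006,-.04,.12),dialR(-.9),s); c=cam('wrist',s)
for v in [(.02,.05,0),(-.022,.05,0),(-.006,-.04,0)]: print(proj(c,pt(*v)))
E
```

```text
time_s: 1.65
tool_pos: [0.5667, -0.0798, 0.1602]
eef_rot: [2.415, 1.431, 0.825]
contact_force: [0.8, -0.6, -0.1]
width: 0.0882
grip_force: 0.0
rot [ 0.0002 -0.0003  0.0011] deg 0.2 slide [ 0.0004  0.004  -0.0135] pos [ 0.5667 -0.0798  0.1602] q [-0.51  0.28  1.9   0.71  0.58 -0.54] t 1.65
[212.45563435  98.71607307]
[178.51162618 128.39725214]
[252.08274409 190.65227656]
```

View pics/w1.png

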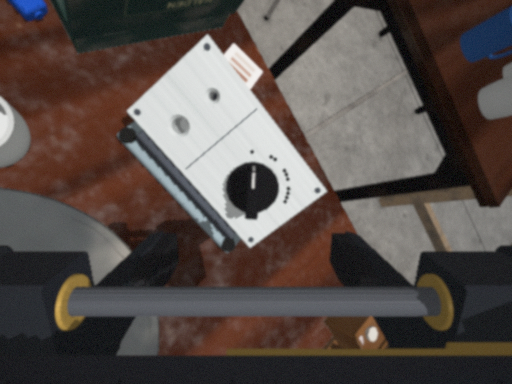

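The wrist view shows the openings at (214,95) and (180,124). The dial is at about (252,187) with its bar vertical in the picture, which is across the fingers, and the pointer at one dot. The jar and pot are clear. I'll refine the panel from the screws and the black skirt.

```bash
python3 - <<'E'
from h import *
import pickle
s=pickle.load(open('w1.pkl','rb')); im=cv2.imread('pics/w1.png'); c=cam('wrist',s); g=cv2.cvtColor(im,6).astype(float)
def dark(u,v,r,thr):
    w=g[v-r:v+r+1,u-r:u+r+1]; m=np.clip(thr-w,0,None); yy,xx=np.mgrid[-r:r+1,-r:r+1]
    return (u+(m*xx).sum()/m.sum(), v+(m*yy).sum()/m.sum())
n=PR()[:,2]
def onp(p):
    o,d=ray(c,p); X=o+d*((O-o)@n)/(d@n); return PR().T@(X-O)
for nm,a in dict(small=(214,95,9,160),wide=(180,124,12,160),s1=(207,47,5,110),s2=(134,112,5,110),s3=(318,190,5,110),s4=(250,241,5,110)).items():
    p=dark(*a); print(nm,np.round(p,1),np.round(onp(p)*1e3,1))
cs,_=cv2.findContours(((g<60)&(np.hypot(*(np.mgrid[:384,:512]-np.array([188,252])[:,None,None]))<36)).astype(np.uint8),0,2)
k=max(cs,key=cv2.contourArea); print('dial',cv2.minEnclosingCircle(k),onp(cv2.minEnclosingCircle(k)[0])*1e3)
w=(g>130)&(np.hypot(*(np.mgrid[:384,:512]-np.array([182,253])[:,None,None]))<20); yy,xx=np.nonzero(w)
pts=np.c_[xx,yy].astype(np.float32); l=cv2.fitLine(pts,2,0,.01,.01).ravel(); print('line',l,len(pts))
# direction in panel (bar top at z=30)
d=onp(l[2:]-8*np.sign(-l[1])*l[:2]*-1)-onp(l[2:]); print(d, 'a',np.arctan2(-d[1],d[0]))
E
```

```text
small [213.9  95.3] [23.  51.4 -0. ]
wide [180.4 123.7] [-17.7  52.    0. ]
s1 [206.6  46.6] [44.  85.2  0. ]
s2 [134.  113.6] [-44.9  85.3  -0. ]
s3 [317.7 190.6] [ 45.2 -80.8  -0. ]
s4 [249.2 244.3] [-45.1 -84.1  -0. ]
dial ((251.68072509765625, 190.18675231933594), 27.218841552734375) [-6.01223403e+00 -3.93742454e+01 -3.03379638e-14]
line [ 9.4073378e-03 -9.9995577e-01  2.5302272e+02  1.8015909e+02] 44
[ 5.06733984e-03  6.22451993e-03 -2.70230363e-17] a -0.8875208038319953
```

```bash
sed -i 's/^Y=.*/Y=.1733; O=np.array([.6324,-.0260,.062])/' h.py; python3 -c "
from h import *
go(pt(-.006,-.04,.0115),dialR(-.9))"
```

```text
rot [-0.0019 -0.0045  0.0006] deg 0.9 slide [ 0.2556  0.0392 -0.3315] pos [ 0.5641 -0.0772  0.1509] q [-0.5   0.29  1.91  0.72  0.58 -0.54] t 1.7
```

```bash
python3 -m handwheel '[{"rot":[0,0,0],"slide":[0,0,0],"fingers":1},{"rot":[0,0,0],"slide":[0,0,0],"fingers":1},{"rot":[0,0,0],"slide":[0,0,0],"fingers":1},{"rot":[0,0,0],"slide":[0,0,0],"fingers":1},{"rot":[0,0,0],"slide":[0,0,0],"fingers":1}]'; python3 -c "
from h import *
go(pt(-.006,-.04,.0115),dialR(-.9))"
```

```text
time_s: 2.2
tool_pos: [0.5647, -0.0822, 0.1611]
eef_rot: [2.419, 1.428, 0.824]
contact_force: [0.0, 0.0, -0.2]
width: 0.0878
grip_force: 0.0
rot [-0.0001 -0.0008  0.0019] deg 0.4 slide [ 0.2529  0.0592 -0.3724] pos [ 0.5647 -0.0822  0.1611] q [-0.51  0.27  1.91  0.71  0.59 -0.54] t 2.2
```

```bash
cat > meas.py <<'E'
from h import *
def run():
    s=sensors.observe(); im=optics.get_image('wrist'); c=cam('wrist',s); g=cv2.cvtColor(im,6).astype(float); n=PR()[:,2]
    def onp(p):
        o,d=ray(c,p); X=o+d*((O-o)@n)/(d@n); return PR().T@(X-O)
    out=[]
    for sx,sy in [(.045,.083),(-.045,.083),(.045,-.083),(-.045,-.083)]:
        u,v=np.round(proj(c,pt(sx,sy,0))).astype(int); r=7
        w=g[v-r:v+r+1,u-r:u+r+1]
        if w.shape!=(15,15): continue
        k=cv2.GaussianBlur(w,(3,3),0); kk=cv2.morphologyEx(k,cv2.MORPH_BLACKHAT,np.ones((7,7))); kk[kk<40]=0; yy,xx=np.mgrid[-r:r+1,-r:r+1]
        p=(u+(kk*xx).sum()/kk.sum(), v+(kk*yy).sum()/kk.sum()); out.append(onp(p)[:2]*1e3)
    print(np.round(out,1).tolist(),'mean',np.mean(out,0)); return im,s
E
python3 -c "
from meas import *
im,s=run(); cv2.imwrite('pics/w2.png',im)"
```

```text
[[45.7, 84.3], [-44.9, 84.0], [46.3, -83.4], [-43.6, -84.0]] mean [0.8543683 0.2156269]
```

```bash
python3 -m handwheel '[{"rot":[0,0,0],"slide":[0.06,0.014,-0.09],"fingers":1},{"rot":[0,0,0.001],"slide":[0.12,0.028,-0.18],"fingers":1},{"rot":[0,0,0.002],"slide":[0.18,0.042,-0.265],"fingers":1},{"rot":[0,0,0.002],"slide":[0.23,0.054,-0.335],"fingers":1},{"rot":[0,0,0.002],"slide":[0.253,0.059,-0.372],"fingers":1}]'
python3 -m handwheel '[{"rot":[0,0,0],"slide":[0,0,0],"fingers":0.2},{"rot":[0,0,0],"slide":[0,0,0],"fingers":-0.2},{"rot":[0,0,0],"slide":[0,0,0],"fingers":-0.3},{"rot":[0,0,0],"slide":[0,0,0],"fingers":-0.4},{"rot":[0,0,0],"slide":[0,0,0],"fingers":-0.4}]' 20
python3 -c "
from h import *
go(pt(-.006,-.04,.0115),dialR(-.9)); s=sensors.observe(); print(PR().T@(np.array(s['tool_pos'])-O),s['contact_force'])"
```

```text
time_s: 2.75
tool_pos: [0.6282, -0.0665, 0.0656]
eef_rot: [2.418, 1.439, 0.824]
contact_force: [-0.6, 0.5, 0.7]
width: 0.088
grip_force: 0.0
time_s: 3.25
tool_pos: [0.6279, -0.0669, 0.0675]
eef_rot: [2.416, 1.438, 0.825]
contact_force: [-0.9, 0.2, -0.1]
width: 0.0501
grip_force: 0.0
rot [-0.0003 -0.0011 -0.0003] deg 0.2 slide [ 0.0001 -0.0018  0.002 ] pos [ 0.6279 -0.0669  0.0675] q [-0.42  0.54  1.8   0.9   0.42 -0.69] t 3.25
[-0.00623813 -0.03954147  0.01106079] [-0.85137851  0.24464221 -0.14892063]
```

```bash
python3 -m handwheel '[{"rot":[0,0,0],"slide":[0,0,0],"fingers":-0.8},{"rot":[0,0,0],"slide":[0,0,0],"fingers":-1},{"rot":[0,0,0],"slide":[0,0,0],"fingers":-1},{"rot":[0,0,0],"slide":[0,0,0],"fingers":-1},{"rot":[0,0,0],"slide":[0,0,0],"fingers":-1}]' 25
python3 -m handwheel '[{"rot":[0.0216,0.0038,-0.0313],"slide":[0,0,0],"fingers":-1},{"rot":[0.0432,0.0076,-0.0626],"slide":[0,0,0],"fingers":-1},{"rot":[0.0648,0.0113,-0.0939],"slide":[0,0,0],"fingers":-1},{"rot":[0.0863,0.0151,-0.1252],"slide":[0,0,0],"fingers":-1},{"rot":[0.1079,0.0189,-0.1565],"slide":[0,0,0],"fingers":-1}]'
python3 -c "
from h import *
go(pt(-.006,-.04,.0115),dialR(.3)); s=sensors.observe(); print(PR().T@(np.array(s['tool_pos'])-O),s['contact_force'])"
```

```text
time_s: 3.75
tool_pos: [0.6291, -0.0674, 0.0678]
eef_rot: [2.415, 1.436, 0.826]
contact_force: [6.5, 1.2, -6.8]
width: 0.0116
grip_force: 25.0
time_s: 4.25
tool_pos: [0.6284, -0.0666, 0.0674]
eef_rot: [2.885, 0.69, 0.933]
contact_force: [2.7, 2.3, 1.5]
width: 0.0117
grip_force: 25.0
rot [ 0.1059  0.0187 -0.1559] deg 34.1 slide [-0.002  -0.0033  0.0023] pos [ 0.6284 -0.0666  0.0674] q [-0.42  0.54  1.8   0.91  0.43 -0.09] t 4.25
[-0.00581576 -0.03928202  0.01067596] [2.7239636  2.28532393 1.49116115]
```

Turning well. Next comes the second half, then release and back off.

```bash
python3 -m handwheel '[{"rot":[0.0216,0.0038,-0.0313],"slide":[0,0,0],"fingers":-1},{"rot":[0.0432,0.0076,-0.0626],"slide":[0,0,0],"fingers":-1},{"rot":[0.0648,0.0113,-0.0939],"slide":[0,0,0],"fingers":-1},{"rot":[0.0863,0.0151,-0.1252],"slide":[0,0,0],"fingers":-1},{"rot":[0.1079,0.0189,-0.1565],"slide":[0,0,0],"fingers":-1}]'
python3 -m handwheel '[{"rot":[0,0,0],"slide":[0,0,0],"fingers":-1},{"rot":[0,0,0],"slide":[0,0,0],"fingers":-1},{"rot":[0,0,0],"slide":[0,0,0],"fingers":-0.6},{"rot":[0,0,0],"slide":[0,0,0],"fingers":0},{"rot":[0,0,0],"slide":[0,0,0],"fingers":0.6}]'
python3 -m handwheel '[{"rot":[0,0,0],"slide":[0,0,0],"fingers":0.6},{"rot":[0,0,0],"slide":[-0.09,-0.016,0.131],"fingers":0.6},{"rot":[0,0,0],"slide":[-0.18,-0.032,0.262],"fingers":0.6},{"rot":[0,0,0],"slide":[-0.25,-0.044,0.36],"fingers":0.6},{"rot":[0,0,0],"slide":[-0.25,-0.044,0.36],"fingers":0.6}]'
python3 - <<'E'
from meas import *
im,s=run(); cv2.imwrite('pics/w3.png',im); go(pt(-.006,-.04,.12),dialR(.3))
c=cam('wrist',s)
for z in (0,.03): print(proj(c,pt(-.006,-.04,z)))
for a in (-.9,0,.3,.9): print(a, proj(c,pt(-.006+.02*np.cos(a),-.04-.02*np.sin(a),.03)))
E
```

```text
time_s: 4.75
tool_pos: [0.6282, -0.0655, 0.0673]
eef_rot: [-2.855, 0.185, -0.876]
contact_force: [3.4, 7.6, 3.4]
width: 0.0116
grip_force: 25.0
time_s: 5.25
tool_pos: [0.6278, -0.0669, 0.0667]
eef_rot: [-2.859, 0.181, -0.877]
contact_force: [0.2, -0.3, -0.5]
width: 0.0316
grip_force: 0.0
time_s: 5.75
tool_pos: [0.5654, -0.0786, 0.1599]
eef_rot: [-2.859, 0.18, -0.885]
contact_force: [-0.3, -0.3, -1.5]
width: 0.0705
grip_force: 0.0
[[46.5, 85.3], [nan, nan], [45.4, -85.5], [-42.3, -84.8]] mean [nan nan]
rot [-0.0008  0.0008 -0.0004] deg 0.2 slide [ 0.0042  0.0007 -0.0048] pos [ 0.5656 -0.0783  0.158 ] q [-0.51  0.28  1.91  0.73  0.58  0.64] t 5.8
[254.09133715 191.34778289]
[254.04059439 200.21905474]
-0.9 [233.0768494  192.40262731]
0 [247.31699616 179.38909878]
0.3 [254.05902379 178.40048479]
0.9 [266.89942379 182.29856072]meas.py:12: RuntimeWarning: invalid value encountered in scalar divide
  p=(u+(kk*xx).sum()/kk.sum(), v+(kk*yy).sum()/kk.sum()); out.append(onp(p)[:2]*1e3)
```

View pics/w3.png

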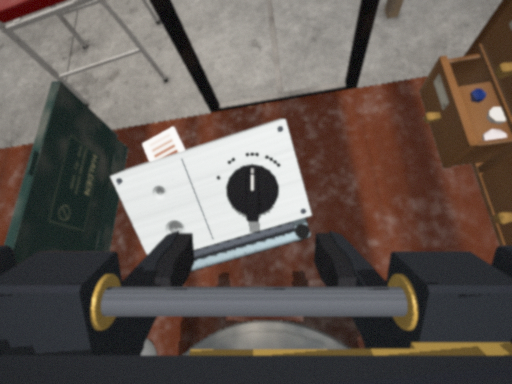

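The white pointer line at (252,170) is up against the three-dot group at (253,154), so the dial is set and released. Next is the probe.

```bash
cat >> h.py <<'E'
def downR(th): return toolR(np.array([0,0,-1.]),np.array([np.cos(th),np.sin(th),0]))
E
python3 -c "
from h import *
go(np.array([.4933,.1835,.24]),downR(0))"
```

```text
rot [-0.1883  0.1141  0.5213] deg 101.9 slide [-0.2892  1.0472  0.3278] pos [ 0.5656 -0.0783  0.158 ] q [-0.51  0.28  1.91  0.73  0.58  0.64] t 5.8
```

```bash
python3 -m handwheel '[{"rot":[-0.015,0.009,0.042],"slide":[-0.08,0.03,0.1],"fingers":1},{"rot":[-0.03,0.018,0.083],"slide":[-0.15,0.08,0.2],"fingers":1},{"rot":[-0.045,0.027,0.125],"slide":[-0.2,0.15,0.3],"fingers":1},{"rot":[-0.06,0.036,0.167],"slide":[-0.24,0.25,0.33],"fingers":1},{"rot":[-0.075,0.0456,0.2085],"slide":[-0.28,0.37,0.33],"fingers":1}]'
python3 -m handwheel '[{"rot":[-0.015,0.009,0.042],"slide":[0,0.13,0],"fingers":1},{"rot":[-0.03,0.018,0.083],"slide":[0,0.26,0],"fingers":1},{"rot":[-0.045,0.027,0.125],"slide":[0,0.4,0],"fingers":1},{"rot":[-0.06,0.036,0.167],"slide":[0,0.54,0],"fingers":1},{"rot":[-0.075,0.0456,0.2085],"slide":[0,0.67,0],"fingers":1}]'
python3 -c "
from h import *
go(np.array([.4933,.1835,.24]),downR(0))"
```

```text
time_s: 6.3
tool_pos: [0.496, 0.0151, 0.2394]
eef_rot: [-2.866, -0.853, -0.581]
contact_force: [1.2, -0.4, -0.1]
width: 0.0882
grip_force: 0.0
time_s: 6.8
tool_pos: [0.4956, 0.1844, 0.2377]
eef_rot: [-2.516, -1.812, -0.198]
contact_force: [0.6, -0.3, 1.1]
width: 0.088
grip_force: 0.0
rot [-0.0369  0.021   0.1025] deg 20.0 slide [-0.0092 -0.0037  0.0092] pos [0.4956 0.1844 0.2377] q [0.09 0.26 1.57 0.1  1.22 0.38] t 6.8
```

```bash
python3 -m handwheel '[{"rot":[-0.015,0.009,0.042],"slide":[0,0,0],"fingers":1},{"rot":[-0.03,0.018,0.083],"slide":[-0.009,-0.004,0.009],"fingers":1},{"rot":[-0.037,0.021,0.1025],"slide":[-0.009,-0.004,0.009],"fingers":1},{"rot":[-0.037,0.021,0.1025],"slide":[-0.009,-0.004,0.009],"fingers":1},{"rot":[-0.037,0.021,0.1025],"slide":[-0.009,-0.004,0.009],"fingers":1}]'
python3 - <<'E'
from h import *
import pickle
s=sensors.observe(); im=optics.get_image('wrist'); cv2.imwrite('pics/w4.png',im); pickle.dump(s,open('w4.pkl','wb'))
go(np.array([.4933,.1835,.24]),downR(0),s); c=cam('wrist',s)
print(proj(c,(.4933,.1835,.12)),proj(c,(.4933,.1835,.052)))
E
```

```text
time_s: 7.3
tool_pos: [0.4933, 0.1817, 0.2403]
eef_rot: [-2.229, -2.213, -0.004]
contact_force: [-0.1, 0.4, -0.6]
width: 0.0882
grip_force: 0.0
rot [-0.0007  0.0005  0.0023] deg 0.4 slide [ 0.0001  0.0072 -0.0013] pos [0.4933 0.1817 0.2403] q [0.13 0.31 1.49 0.   1.33 0.14] t 7.3
[253.60195113 190.08877071] [253.54925564 175.48358405]
```

View pics/w4.png

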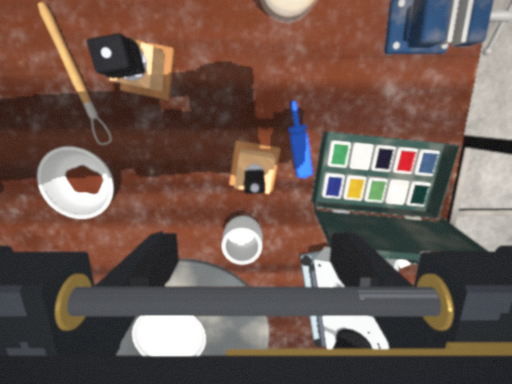

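The wrist view shows the black handle's top at (255,187), with the collar behind it at (257,170). The blue one is at (301,150), the pot at (242,240), and the thick probe at (110,55). I'll enlarge it for the handle's yaw.

```bash
python3 - <<'E'
from h import *
import pickle
s=pickle.load(open('w4.pkl','rb')); im=cv2.imread('pics/w4.png'); c=cam('wrist',s); g=cv2.cvtColor(im,6)
u0,v0=225,130
crop=im[v0:v0+75,u0:u0+65]; cv2.imwrite('pics/c4.png',cv2.resize(crop,None,fx=8,fy=8,interpolation=cv2.INTER_CUBIC))
m=np.zeros_like(g); m[165:200,240:272]=((g<75)[165:200,240:272])*255
k=max(cv2.findContours(m,0,2)[0],key=cv2.contourArea); print(cv2.minAreaRect(k),cv2.boundingRect(k))
# predicted top outlines
for th in (0,10,-10,90):
  R=Ro.from_euler('z',th,degrees=True).as_matrix(); print(th,[np.round(proj(c,np.array([.4933,.1835,.12])+R@np.array([x*.011,y*.007,0])),1).tolist() for x,y in((1,1),(1,-1),(-1,-1),(-1,1))])
E
```

```text
((253.0, 182.0), (24.0, 20.0), 90.0) (243, 170, 21, 25)
0 [[264.8, 183.1], [264.7, 196.8], [242.6, 197.0], [242.3, 183.3]]
10 [[263.4, 181.3], [265.8, 194.9], [244.0, 198.7], [241.3, 185.3]]
-10 [[265.8, 185.1], [263.3, 198.6], [241.5, 195.0], [243.7, 181.5]]
90 [[246.3, 179.3], [260.7, 179.1], [260.7, 200.7], [246.7, 200.8]]
```

View pics/c4.png

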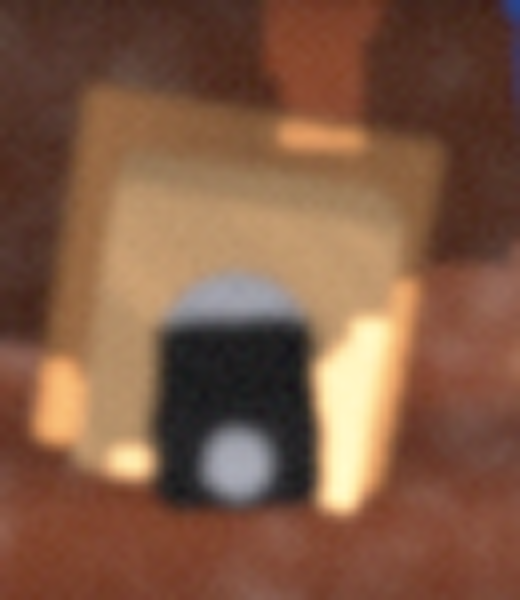

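The crop shows the cap dot at about (254.8,187.9). The handle's 22 mm side lies along world x (yaw about 0), and the blue probe is close on the +x side. I'll therefore grip across the 14 mm, along world y.

```bash
python3 - <<'E'
from h import *
import pickle
s=pickle.load(open('w4.pkl','rb')); c=cam('wrist',s); ct=cam('top')
P=atz(c,(254.8,187.9),.12); print(P, 'top-tri',tri(c,(254.8,187.9),ct,(180+51/4,105+393/4)))
im=cv2.imread('pics/w4.png'); tp=cv2.imread('pics/top0.png')
for n,i,cc in(('w',im,c),('t',tp,ct)):
  h=cv2.cvtColor(i,cv2.COLOR_BGR2HSV); m=cv2.inRange(h,(105,150,60),(125,255,255)); m=m[90:185,280:318] if n=='w' else m[180:205,150:175]
  yy,xx=np.nonzero(m); print(n,xx.min(),xx.max(),yy.min(),yy.max(),[ (xx[yy==r].mean()) for r in (yy.min(),yy.max())])
print(atz(c,(304,175),.1),atz(c,(294,103),.0), tri(c,(304,172),ct,(160,188)))
go(np.array([.4945,.184,.24]),downR(np.pi/2))
E
```

```text
[0.49449545 0.18572282 0.12      ] top-tri (array([0.49492365, 0.18420672, 0.11477686]), np.float64(0.0008647417743599422))
w 9 31 11 87 [np.float64(13.0), np.float64(23.5)]
t 6 18 6 17 [np.float64(8.0), np.float64(14.0)]
[0.54603267 0.19399966 0.1       ] [0.54700995 0.26882573 0.        ] (array([0.51158866, 0.23139253, 0.26691377]), np.float64(0.0074081198974570725))
rot [-0.0011 -0.      0.5024] deg 90.4 slide [ 0.005   0.0102 -0.0027] pos [0.4932 0.1815 0.2407] q [0.13 0.31 1.49 0.   1.33 0.14] t 7.35
```

```bash
python3 -m handwheel '[{"rot":[0,0,0.046],"slide":[0,0,0],"fingers":1},{"rot":[0,0,0.092],"slide":[0,0,0],"fingers":1},{"rot":[0,0,0.138],"slide":[0,0,0],"fingers":1},{"rot":[0,0,0.184],"slide":[0,0,0],"fingers":1},{"rot":[0,0,0.23],"slide":[0.003,0.013,0],"fingers":1}]'
python3 -m handwheel '[{"rot":[0,0,0.046],"slide":[0,0,0],"fingers":0.6},{"rot":[0,0,0.092],"slide":[0,0,0],"fingers":0.6},{"rot":[0,0,0.138],"slide":[0,0,0],"fingers":0.4},{"rot":[0,0,0.184],"slide":[0,0,0],"fingers":0.2},{"rot":[0,0,0.23],"slide":[0,0,0],"fingers":0.2}]'
python3 -m handwheel '[{"rot":[0,0,0.04],"slide":[0,0,0],"fingers":0.2},{"rot":[0,0,0.0424],"slide":[0,0,0],"fingers":0.2},{"rot":[0,0,0.0424],"slide":[0,0,0],"fingers":0.2},{"rot":[0,0,0.0424],"slide":[0,0,0],"fingers":0.2},{"rot":[0,0,0.0424],"slide":[0,0,0],"fingers":0.2}]'
python3 -c "
from h import *
go(np.array([.4942,.1848,.079]),downR(np.pi/2))"
```

```text
time_s: 7.85
tool_pos: [0.494, 0.1842, 0.2414]
eef_rot: [-1.296, -2.862, -0.006]
contact_force: [-0.9, 1.2, 0.1]
width: 0.0881
grip_force: 0.0
time_s: 8.35
tool_pos: [0.494, 0.1844, 0.2413]
eef_rot: [-0.2, -3.134, -0.006]
contact_force: [0.7, -0.4, 0.9]
width: 0.0533
grip_force: 0.0
time_s: 8.85
tool_pos: [0.4939, 0.1845, 0.2416]
eef_rot: [-0.001, -3.14, -0.005]
contact_force: [-0.6, 0.3, -0.8]
width: 0.0529
grip_force: 0.0
rot [-0.001  -0.0004  0.0002] deg 0.2 slide [ 0.0011  0.0012 -0.6502] pos [0.4939 0.1845 0.2416] q [ 0.13  0.32  1.49  0.    1.34 -1.44] t 8.85
```

Aligned. Now I descend, grip and lift.

```bash
python3 -m handwheel '[{"rot":[0,0,0],"slide":[0,0,-0.15],"fingers":0.2},{"rot":[0,0,0],"slide":[0,0,-0.3],"fingers":0.2},{"rot":[0,0,0],"slide":[0.001,0.001,-0.45],"fingers":0.2},{"rot":[0,0,0],"slide":[0.001,0.001,-0.57],"fingers":0.2},{"rot":[0,0,0],"slide":[0.001,0.001,-0.65],"fingers":0.2}]'
python3 -m handwheel '[{"rot":[0,0,0],"slide":[0,0,0],"fingers":0},{"rot":[0,0,0],"slide":[0,0,0],"fingers":-0.4},{"rot":[0,0,0],"slide":[0,0,0],"fingers":-0.7},{"rot":[0,0,0],"slide":[0,0,0],"fingers":-1},{"rot":[0,0,0],"slide":[0,0,0],"fingers":-1}]' 20
python3 -c "
from h import *
go(np.array([.4942,.1848,.079]),downR(np.pi/2));print(sensors.observe()['grip_force'],sensors.observe()['width'])"
```

```text
time_s: 9.35
tool_pos: [0.4933, 0.1846, 0.077]
eef_rot: [-0.0, -3.138, -0.005]
contact_force: [-0.5, 0.5, -0.7]
width: 0.0528
grip_force: 0.0
time_s: 9.85
tool_pos: [0.4945, 0.1849, 0.0799]
eef_rot: [-0.002, 3.142, 0.005]
contact_force: [0.7, 0.5, -0.7]
width: 0.0152
grip_force: 0.3
rot [-0.0011  0.     -0.0003] deg 0.2 slide [-0.0013 -0.0002 -0.0036] pos [0.4945 0.1849 0.0799] q [ 0.13  0.5   1.68  0.    0.96 -1.44] t 9.85
0.34100004471838474 0.01518692899526781
```

```bash
python3 -m handwheel '[{"rot":[0,0,0],"slide":[0,0,0],"fingers":-1},{"rot":[0,0,0],"slide":[0,0,0],"fingers":-1},{"rot":[0,0,0],"slide":[0,0,0],"fingers":-1},{"rot":[0,0,0],"slide":[0,0,0],"fingers":-1},{"rot":[0,0,0],"slide":[0,0,0],"fingers":-1}]' 35
python3 -m handwheel '[{"rot":[0,0,0],"slide":[0,0,0.04],"fingers":-1},{"rot":[0,0,0],"slide":[0,0,0.1],"fingers":-1},{"rot":[0,0,0],"slide":[0,0,0.25],"fingers":-1},{"rot":[0,0,0],"slide":[0,0,0.42],"fingers":-1},{"rot":[0,0,0],"slide":[0,0,0.6],"fingers":-1}]'
python3 -m handwheel '[{"rot":[0,0,0],"slide":[-0.05,0,0.1],"fingers":-1},{"rot":[0,0,0],"slide":[-0.1,0,0.2],"fingers":-1},{"rot":[0,0,0],"slide":[-0.1,0,0.2],"fingers":-1},{"rot":[0,0,0],"slide":[-0.1,0,0.2],"fingers":-1},{"rot":[0,0,0],"slide":[-0.1,0,0.2],"fingers":-1}]'
python3 - <<'E'
from h import *
s=sensors.observe(); print(s['grip_force'],s['width'])
R=toolR(-PR()[:,2],PR()[:,0])
go(pt(.02,.05,.0275+.08),R,s)
R=toolR(-PR()[:,2],PR()[:,1])
go(pt(.02,.05,.0275+.08),R,s)
sc=optics.get_image('scene'); cv2.imwrite('pics/s5.png',sc)
E
```

```text
time_s: 10.35
tool_pos: [0.4945, 0.1849, 0.0797]
eef_rot: [0.002, -3.141, -0.005]
contact_force: [-0.2, 0.8, 5.9]
width: 0.0135
grip_force: 35.0
time_s: 10.85
tool_pos: [0.4935, 0.1846, 0.2308]
eef_rot: [0.002, -3.139, -0.004]
contact_force: [0.5, 0.8, -0.8]
width: 0.0131
grip_force: 35.0
time_s: 11.35
tool_pos: [0.469, 0.1846, 0.2776]
eef_rot: [0.002, -3.138, -0.004]
contact_force: [-0.3, 0.8, -0.8]
width: 0.0142
grip_force: 35.0
35.013099577627145 0.014244248786181423
rot [ 0.1599 -0.1359 -0.4308] deg 86.3 slide [ 0.4405 -0.6766 -0.4643] pos [0.469  0.1846 0.2776] q [ 0.14  0.24  1.49  0.    1.41 -1.43] t 11.35
rot [ 0.0162 -0.1953  0.0528] deg 36.5 slide [ 0.4405 -0.6766 -0.4643] pos [0.469  0.1846 0.2776] q [ 0.14  0.24  1.49  0.    1.41 -1.43] t 11.35
```

```bash
python3 -m handwheel '[{"rot":[0.015,-0.0128,-0.0405],"slide":[0,-0.08,0],"fingers":-1},{"rot":[0.03,-0.0255,-0.081],"slide":[0,-0.17,0],"fingers":-1},{"rot":[0.045,-0.0383,-0.1214],"slide":[0,-0.28,0],"fingers":-1},{"rot":[0.06,-0.051,-0.162],"slide":[0,-0.39,0],"fingers":-1},{"rot":[0.0752,-0.0639,-0.2025],"slide":[0,-0.5,0],"fingers":-1}]'
python3 -m handwheel '[{"rot":[0.015,-0.0128,-0.0405],"slide":[0.06,-0.04,0],"fingers":-1},{"rot":[0.03,-0.0255,-0.081],"slide":[0.13,-0.08,-0.03],"fingers":-1},{"rot":[0.045,-0.0383,-0.1214],"slide":[0.21,-0.12,-0.07],"fingers":-1},{"rot":[0.06,-0.051,-0.162],"slide":[0.28,-0.15,-0.11],"fingers":-1},{"rot":[0.0752,-0.0639,-0.2025],"slide":[0.35,-0.176,-0.15],"fingers":-1}]'
python3 - <<'E'
from h import *
s=sensors.observe(); print(s['grip_force'],s['width'],s['contact_force'])
R=toolR(-PR()[:,2],PR()[:,0])
go(pt(.02,.05,.0275+.08),R,s)
E
```

```text
time_s: 11.9
tool_pos: [0.469, 0.0585, 0.2781]
eef_rot: [0.927, 2.773, 0.349]
contact_force: [0.1, -0.7, -0.3]
width: 0.0135
grip_force: 35.0
time_s: 12.4
tool_pos: [0.5571, 0.0149, 0.24]
eef_rot: [1.652, 2.136, 0.617]
contact_force: [1.0, -0.8, -0.4]
width: 0.014
grip_force: 35.0
35.008847810095176 0.01403519353727174 [ 1.0149889  -0.79915219 -0.36751266]
rot [ 0.0094 -0.0079 -0.0234] deg 4.8 slide [ 0.0881  0.0023 -0.314 ] pos [0.5571 0.0149 0.24  ] q [-0.31  0.13  1.84  0.43  0.71 -0.83] t 12.4
```

```bash
python3 -m handwheel '[{"rot":[0.0094,-0.0079,-0.0234],"slide":[0.04,0.001,-0.1],"fingers":-1},{"rot":[0.0094,-0.0079,-0.0234],"slide":[0.07,0.002,-0.2],"fingers":-1},{"rot":[0.0094,-0.0079,-0.0234],"slide":[0.088,0.002,-0.314],"fingers":-1},{"rot":[0.0094,-0.0079,-0.0234],"slide":[0.088,0.002,-0.314],"fingers":-1},{"rot":[0.0094,-0.0079,-0.0234],"slide":[0.088,0.002,-0.314],"fingers":-1}]'
python3 - <<'E'
from h import *
import pickle
s=sensors.observe(); R=toolR(-PR()[:,2],PR()[:,0]); go(pt(.02,.05,.0275+.08),R,s); pickle.dump(s,open('w6.pkl','wb'))
T=Ro.from_rotvec(s['eef_rot']).as_matrix(); p=np.array(s['tool_pos']); tip=p+T@np.array([0,0,.0595]); col=p+T@np.array([0,0,.0275])
w=optics.get_image('wrist'); sc=optics.get_image('scene'); cv2.imwrite('pics/w6.png',w); cv2.imwrite('pics/s6.png',sc)
print('panel tip',PR().T@(tip-O))
cw,cs=cam('wrist',s),cam('scene')
for n,X in dict(tip=tip,col=col,hole=pt(.02,.05,0)).items(): print(n,proj(cw,X),proj(cs,X))
u,v=proj(cs,tip).astype(int); a=sc[v-45:v+30,u-40:u+60]; u2,v2=proj(cw,tip).astype(int); b=w[max(0,v2-50):v2+50,u2-60:u2+60]
print('origins',u-40,v-45,u2-60,max(0,v2-50))
a=cv2.resize(a,(400,300),interpolation=2); b=cv2.resize(b,None,fx=3.333,fy=3.333,interpolation=2)
H=max(a.shape[0],b.shape[0]); f=lambda i:cv2.copyMakeBorder(i,0,H-i.shape[0],0,0,0)
cv2.imwrite('pics/c6.png',np.hstack([f(a),f(b)]))
E
```

```text
time_s: 12.9
tool_pos: [0.5786, 0.0162, 0.1629]
eef_rot: [1.715, 2.055, 0.645]
contact_force: [0.1, 1.1, -0.2]
width: 0.0138
grip_force: 35.0
rot [ 0.0007 -0.0004 -0.0019] deg 0.4 slide [ 0.0024 -0.003  -0.0054] pos [0.5786 0.0162 0.1629] q [-0.29  0.27  1.9   0.59  0.48 -0.93] t 12.9
panel tip [0.02030798 0.05096193 0.04937016]
tip [254.13438596 212.58221003] [233.82803274 153.72890908]
col [254.19473009 228.88383092] [239.4144887  147.17573567]
hole [253.81476653 195.89437066] [226.00786367 163.20153949]
origins 193 108 194 162
```

View pics/c6.png

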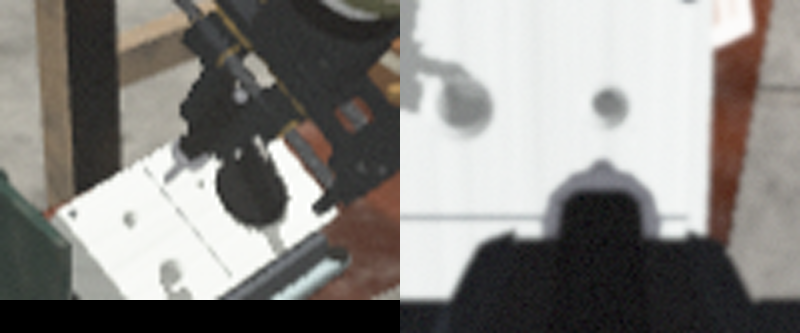

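The left (scene) crop shows the probe held square above the panel and clear of the lid. In the right (wrist) crop the tip is at full-image (254.9,210.6), where it was predicted. The small hole is at (257,193), about 2 mm up-slope of the prediction. I'll measure the hole rim precisely before descending.

```bash
python3 - <<'E'
from h import *
import pickle
s=pickle.load(open('w6.pkl','rb')); c=cam('wrist',s); g=cv2.cvtColor(cv2.imread('pics/w6.png'),6); n=PR()[:,2]
def onp(p):
    o,d=ray(c,p); X=o+d*((O-o)@n)/(d@n); return np.round((PR().T@(X-O))[:2]*1e3,1)
bg=np.median(g[180:205,240:275]); print('bg',bg)
for k in (.95,.9,.8,.65):
  for nm,(u,v,r) in dict(small=(256,193,13),wide=(214,193,15),scr=(281,161,6)).items():
    m=(g[v-r:v+r,u-r:u+r]<bg*k).astype(np.uint8); cs=cv2.findContours(m,0,2)[0]
    if not cs: continue
    q=max(cs,key=cv2.contourArea); x,y,w,h=cv2.boundingRect(q); print(k,nm,(x+u-r,y+v-r,w,h),onp((x+u-r+(w-1)/2,y+v-r+(h-1)/2)))
E
```

```text
bg 240.0
0.95 small (251, 187, 13, 15) [23.  51.9]
0.95 wide (199, 178, 24, 27) [-21.   54.6]
0.95 scr (277, 156, 8, 8) [44.2 84.9]
0.9 small (251, 188, 12, 13) [22.5 51.9]
0.9 wide (199, 178, 23, 26) [-21.4  55. ]
0.9 scr (277, 156, 7, 7) [43.7 85.3]
0.8 small (252, 188, 10, 12) [22.5 52.4]
0.8 wide (199, 178, 23, 24) [-21.4  56. ]
0.8 scr (278, 157, 6, 6) [44.2 84.9]
0.65 small (253, 189, 8, 8) [22.5 53.4]
0.65 wide (208, 187, 13, 13) [-17.7  52.6]
0.65 scr (278, 157, 5, 5) [43.7 85.3]
```

```bash
python3 -c "
from h import *
R=toolR(-PR()[:,2],PR()[:,0])
for z in (.0625,.035): go(pt(.0213,.051,z+.0),R)
print(PR()[:,2])"
```

```text
rot [ 0.001   0.0006 -0.0019] deg 0.4 slide [ 0.1056  0.02   -0.156 ] pos [0.5791 0.0161 0.1644] q [-0.29  0.27  1.9   0.59  0.48 -0.93] t 13.0
rot [ 0.001   0.0006 -0.0019] deg 0.4 slide [ 0.1677  0.0308 -0.2461] pos [0.5791 0.0161 0.1644] q [-0.29  0.27  1.9   0.59  0.48 -0.93] t 13.0
[-0.56498489 -0.09890399  0.81915204]
```

```bash
python3 -m handwheel '[{"rot":[0.001,0,-0.002],"slide":[0.025,0.005,-0.035],"fingers":-1},{"rot":[0.001,0,-0.002],"slide":[0.05,0.01,-0.07],"fingers":-1},{"rot":[0.001,0,-0.002],"slide":[0.075,0.015,-0.11],"fingers":-1},{"rot":[0.001,0,-0.002],"slide":[0.106,0.02,-0.156],"fingers":-1},{"rot":[0.001,0,-0.002],"slide":[0.106,0.02,-0.156],"fingers":-1}]'
python3 -m handwheel '[{"rot":[0,0,0],"slide":[0.0113,0.002,-0.0164],"fingers":-1},{"rot":[0,0,0],"slide":[0.0226,0.004,-0.0328],"fingers":-1},{"rot":[0,0,0],"slide":[0.0339,0.006,-0.0492],"fingers":-1},{"rot":[0,0,0],"slide":[0.0452,0.0079,-0.0655],"fingers":-1},{"rot":[0,0,0],"slide":[0.0452,0.0079,-0.0655],"fingers":-1}]'
python3 -c "
from h import *
s=sensors.observe();print(1e3*PR().T@(np.array(s['tool_pos'])-O),'F',PR().T@s['contact_force'],s['width'])
R=toolR(-PR()[:,2],PR()[:,0]);go(pt(.0213,.051,.0265),R)"
```

```text
time_s: 13.5
tool_pos: [0.6052, 0.0216, 0.122]
eef_rot: [1.723, 2.05, 0.646]
contact_force: [0.6, -0.2, -0.8]
width: 0.0138
grip_force: 35.0
time_s: 14.0
tool_pos: [0.6167, 0.0233, 0.1074]
eef_rot: [1.721, 2.048, 0.647]
contact_force: [0.6, 0.8, -0.1]
width: 0.0137
grip_force: 35.0
[20.33703712 51.25587725 41.15710587] F [ 0.52417899  0.70517363 -0.50821131] 0.013708680407818705
rot [-0.0002  0.0001  0.0001] deg 0.0 slide [ 0.0364  0.0053 -0.0458] pos [0.6167 0.0233 0.1074] q [-0.25  0.44  1.84  0.7   0.38 -1.02] t 14.0
```

The tip is already about 18 mm below the face with no reaction, so it is inside. I'll push it home.

```bash
python3 -m handwheel '[{"rot":[0,0,0],"slide":[0.011,0.002,-0.016],"fingers":-1},{"rot":[0,0,0],"slide":[0.022,0.004,-0.031],"fingers":-1},{"rot":[0,0,0],"slide":[0.03,0.005,-0.042],"fingers":-1},{"rot":[0,0,0],"slide":[0.034,0.006,-0.0485],"fingers":-1},{"rot":[0,0,0],"slide":[0.034,0.006,-0.0485],"fingers":-1}]'
python3 -c "
from h import *
s=sensors.observe();print(1e3*PR().T@(np.array(s['tool_pos'])-O),'F',PR().T@s['contact_force'],s['width'])"
```

```text
time_s: 14.5
tool_pos: [0.625, 0.0247, 0.0968]
eef_rot: [1.72, 2.048, 0.648]
contact_force: [-13.7, -1.8, 15.7]
width: 0.0136
grip_force: 35.0
[21.15389933 51.20584919 27.61649039] F [-2.24629303  0.5734937  20.79361365] 0.013647384844828565
```

Collar contact came at 27.6 mm, where it was expected, with a 21 N axial reaction. I'll release and retreat along the panel normal.

```bash
python3 -m handwheel '[{"rot":[0,0,0],"slide":[-0.003,0,0.004],"fingers":-1},{"rot":[0,0,0],"slide":[-0.003,0,0.004],"fingers":-0.6},{"rot":[0,0,0],"slide":[-0.003,0,0.004],"fingers":-0.2},{"rot":[0,0,0],"slide":[-0.003,0,0.004],"fingers":0},{"rot":[0,0,0],"slide":[-0.003,0,0.004],"fingers":0}]'
python3 -m handwheel '[{"rot":[0,0,0],"slide":[-0.04,-0.007,0.058],"fingers":0},{"rot":[0,0,0],"slide":[-0.1,-0.018,0.145],"fingers":0},{"rot":[0,0,0],"slide":[-0.18,-0.032,0.261],"fingers":0},{"rot":[0,0,0],"slide":[-0.26,-0.046,0.377],"fingers":0},{"rot":[0,0,0],"slide":[-0.26,-0.046,0.377],"fingers":0}]'
python3 - <<'E'
from h import *
s=sensors.observe(); w=optics.get_image('wrist'); sc=optics.get_image('scene'); cv2.imwrite('pics/s7.png',sc); cv2.imwrite('pics/w7.png',w); c=cam('wrist',s); print(s['contact_force'],s['width'])
for z in (0,.068): print(proj(c,pt(.0213,.051,z)),proj(cam('scene'),pt(.0213,.051,z)))
a=cv2.resize(sc[110:260,140:340],(400,300),interpolation=2); b=cv2.resize(w,(400,300),interpolation=cv2.INTER_AREA)
cv2.imwrite('pics/c7.png',np.hstack([a,b]))
E
```

```text
time_s: 15.0
tool_pos: [0.6242, 0.0248, 0.0964]
eef_rot: [1.721, 2.048, 0.647]
contact_force: [-0.7, 0.2, 1.0]
width: 0.0397
grip_force: 0.0
time_s: 15.5
tool_pos: [0.5591, 0.0128, 0.1944]
eef_rot: [1.717, 2.044, 0.648]
contact_force: [0.2, 0.9, -0.6]
width: 0.044
grip_force: 0.0
[ 0.2467172   0.85557015 -0.63458789] 0.04404000811550833
[252.38769199 184.74547783] [225.41419269 162.96654607]
[252.43897838 204.73417539] [236.7807598  149.64719898]
```

View pics/c7.png

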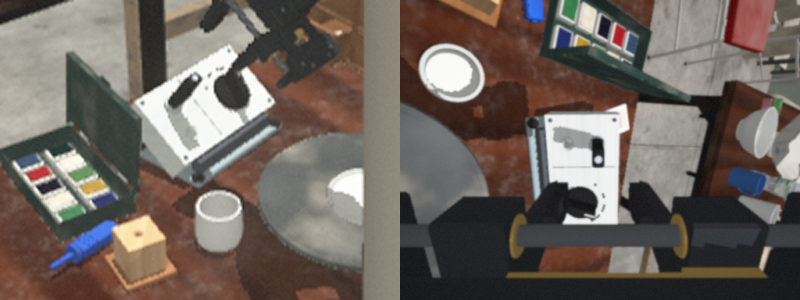

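The left (scene) crop shows the probe seated in the small opening, its handle top at crop (195,77) against a predicted (194,79). In the right (wrist) crop the dial and probe are free of the fingers. The pot is in place and the robot is clear.

```bash
python3 -m handwheel '[{"rot":[0,0,0],"slide":[0,0,0],"fingers":0},{"rot":[0,0,0],"slide":[0,0,0],"fingers":0},{"rot":[0,0,0],"slide":[0,0,0],"fingers":0},{"rot":[0,0,0],"slide":[0,0,0],"fingers":0},{"rot":[0,0,0],"slide":[0,0,0],"fingers":0}]'; python3 -c "
from station import hand_in
print(hand_in())"
```

```text
time_s: 16.1
tool_pos: [0.5592, 0.0133, 0.1906]
eef_rot: [1.721, 2.049, 0.647]
contact_force: [0.9, -0.5, -0.7]
width: 0.0441
grip_force: 0.0
the job is handed in; nothing more can be done
None
```

The job is handed in at about 16 s with no verdict shown: the dial is at three dots, and the thin probe is collar-down in the smaller opening and released; the blue look-alike lies on the table in the last picture though it seemed upright at the start, so I may have knocked it.

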